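# Hold the reject bin's lid up for the camera

### The job

The overhead camera of the inspection bench must photograph the rejected turned parts in the square lever bin. Press that bin's lever down so that its lid is fully up, keep it down for at least two seconds, then let go so that the lid closes again. Leave the round bin shut.

Things in the scene. Friction and masses are not known exactly. Their poses are not given: they have to be found in the camera images.
- square_lever: The square bin's lever, ending in a flat steel press plate 40 (along) x 44 x 6 mm. Origin: centre of the plate's top, 135 mm above the bench, 86 mm when fully down (hard stop); sinks almost straight down, springs back; 3 to 6 N. x: along the lever to the bin, whose wall is 98 mm from the origin; y: across; z: out of the top. Slopes 0.19 rad: outer edge up at rest, down when fully pressed.
- square_lid: Lid of the square bin, a plain steel box 150 x 150 mm with a flat lid, 150 mm high, fixed to the bench. Origin: middle of its lower edge on the lever side; x away from the lever, z out of its top: level when shut, tilted 1.3 rad (75 degrees) when fully up. Hinged on the side away from the lever. The tilt grows evenly with the lever travel; it sinks shut within about 1 s once the lever is let go.
- round_lever: The round bin's lever, ending in a flat steel press plate 40 (along) x 44 x 6 mm. Origin: centre of the plate's top, 135 mm above the bench, 86 mm when fully down (hard stop); sinks almost straight down, springs back; 3 to 6 N. x: along the lever to the bin, whose wall is 98 mm from the origin; y: across; z: out of the top. Slopes 0.19 rad: outer edge up at rest, down when fully pressed.
- round_lid: Lid of the round bin, a plain steel can 150 mm in diameter with a low conical lid, 150 mm high, fixed to the bench. Origin: middle of its lower edge on the lever side; x away from the lever, z out of its top: level when shut, tilted 1.3 rad (75 degrees) when fully up. Hinged on the side away from the lever. The tilt grows evenly with the lever travel; it sinks shut within about 1 s once the lever is let go.

How it is judged:
On the way:
1. the square bin's lid is held up, at least 1.0 rad open, by the robot pressing on its lever plate, for 2 s on end (angle between square_lid's own z axis and vertical above 1 rad and contact force between any of the fingers, the arm and square_lever above 0.5 N), for 2 s.
At the end, for the whole second after the job is handed in: After the lid was held up, the square bin's lid is shut again (under 0.06 rad), its lever let go and risen, and the round bin's lid is shut (under 0.06 rad) (angle between each of square_lid, round_lid's own z axis and vertical below 0.06 rad); the robot touches nothing.
It fails at once if the round bin's lid is opened (0.2 rad or more) (angle between round_lid's own z axis and vertical above 0.2 rad).
It also fails if it takes over 35 s, if anything falls off the work surface, if the arm or the gripper's body presses on something with over 40 N, if the wrist force passes 120 N, or if a joint passes its speed limit or range.

### The arm

A 6-joint arm with a two-finger parallel gripper is mounted at the origin on the work surface. World frame = base frame: x ahead of the robot, y to its left, z up, the work surface at z = 0. Lengths are in m, angles in rad, forces in N, time in s.
With the tool pointing down it reaches from about 0.275 to 0.825 m from the base axis. Payload 4.9 kg.
Tool frame: the origin (TCP) lies midway between the tips of the shut fingers; the grasp point (between the pads) lies 19 mm behind it (grip_point_offset is the distance from the TCP to the grasp point, in m); z points along the fingers, x is the direction in which the jaws open and shut, and the axes are right-handed (so a half turn about z gives the same grasp; the last joint's range is limited). The gripper opens to 85 mm and grips with 20 to 120 N. Pads are 22 mm wide; open, the fingers measure 114 mm over their backs; the gripper's body (76 mm by 85 mm) begins 54 mm behind the grasp point. The pads swing forward as they close: fully open they stand 13 mm farther back than shut.
Start: joints at [1.104, 0.326, -0.193, 1.052, 0, 1.437], TCP at [0.18, 0.52, 0.231] pointing down, gripper open.
Joint ranges: [-2.65, 2.65], [-0.97, 1.79], [-1.3, 1.35], [-1.93, 2.1], [-1.47, 1.37], [-3.14, 3.14]. Speed limits (rad/s): [2.57, 2.57, 3.14, 3.14, 3.14, 3.14].

### API

Orientations are given as a rotation vector (axis times angle).
In Python, from cell import * gives the robot as it stands. Calls block until the motion is done:
- movep(position, orientation): joint-space move of the TCP to a pose.
- move_l(position, velocity=0.15, rot=None, until_force=None): straight line of the TCP; rot=None keeps the orientation; velocity is the mean speed in m/s. With until_force (N) it stops when the force on the tool has changed by that much, and returns True; else False.
- set_joints(angles): joint-space move.
- let_go() and grab(newtons=None): open the fingers fully, or close them until they stop; newtons is the grip in N (None keeps the last).
- sleep(seconds).
- ik(position, orientation): joint angles nearest the present ones, or None.
- get_state(): the state.
- grab_frame(name): name is "scene" or "side" or "wrist"; returns a dict with "img" (400x640x3 uint8, red, green, blue), "fx", "fy", "cx", "cy" (pixels), "cam_to_world" (4x4, takes a point from camera to world coordinates); the wrist camera has in their place "T_tool_cam" (4x4, takes a point from camera to tool coordinates, whose origin is the TCP and whose axes are the tool frame's). Camera axes: x right, y down, z forward; pixel columns grow to the right and rows downward; lengths in m; the calibration is good to about 2 mm. The wrist camera is an equidistant fisheye: a pixel r from the principal point sees the ray r / f radians off the axis. A picture is of the moment at which its call begins: read the wrist's pose just before it. There is no depth.
A pose or a line that the arm cannot do raises MotionError and nothing moves.
- sign_off(): hands the job in, once; it reports no verdict.
Trained networks look in the newest picture that a camera, given by its name, has taken for a name from the list of things; names that differ only in an ending like _2 or _b are one class to them, and where a whole thing is asked for, a point or a joint stands for the part that bears it (a point fixed in the world has none). Each returns a list of dicts, best first, with "score" (0 to 1); they miss things now and then, are a little off and sometimes report something else, mostly with a low value. They report only what shows in the picture. A call takes as long as a camera call.
- spot_in(camera, name): "centre" ([column, row] in pixels, amid what is visible of it).
- silhouettes(camera, name): "mask" (400x640 bool, what is visible of it) and "centre" ([column, row] in pixels, amid what is visible of it).
- tip_of(camera, name): "centre" ([column, row] in pixels: a listed point, or the origin of a listed thing).
The state is a dict: "clock": time; "q": joint angles; "joint_velocities": joint speeds; "tau": joint torques, N m; "position": TCP position; "eef_rot": TCP orientation; "contact_force": force on the tool from outside, world axes, zero at the start; "wrist_torque": the same for the moment, N m; "finger_gap": opening from 0.0 (shut) to 1.0 (fully open).
Only numpy, scipy, OpenCV 4.12 (cv2) and the standard library are available. Lean on these libraries where they do the work, as an engineer would, in place of code of your own. Each camera call takes 0.05 s, during which the arm holds its last target. There are 200 camera calls.

## Working session

There is one attempt and no reset: what is moved stays moved. The work goes in short steps, each a Python script; the robot and the scene stay as the last script left them, time stands still between calls to the robot, and variables do not carry over. Pictures are saved under pics/ and viewed, about 8 in all and at most 12, crops included, and the job is handed in when it is done.

```bash
mkdir -p pics; python3 - <<'E'
from cell import *
import cv2
for c in ("scene","side"):
    f=grab_frame(c); cv2.imwrite(f"pics/{c}0.png",f["img"][:,:,::-1])
    print(c,f["fx"],f["fy"],f["cx"],f["cy"],f["cam_to_world"].__repr__())
    for n in ("square_lever","round_lever","square_lid","round_lid"):
        print(n,[(d["centre"],round(d["score"],2)) for d in tip_of(c,n)][:3],[(d["centre"],round(d["score"],2)) for d in spot_in(c,n)][:3])
s=get_state();print(s["clock"],s["eef_rot"],s["position"],s["contact_force"])
E
```

```text
scene 373.86740035946167 373.86740035946167 321.9997635374251 197.51299978084967 array([[ 0.19246131,  0.6559034 , -0.72989682,  1.2655267 ],
       [ 0.98129921, -0.12618337,  0.14536031, -0.16113575],
       [ 0.00324148, -0.74422341, -0.66792291,  0.81882602],
       [ 0.        ,  0.        ,  0.        ,  1.        ]])
square_lever [([420.7, 174.5], 0.59)] [([422.3, 177.5], 0.5)]
round_lever [] [([260.9, 207.7], 0.49)]
square_lid [([432.2, 190.7], 0.64)] [([442.0, 210.8], 0.91)]
round_lid [([254.8, 227.0], 0.67)] [([243.4, 249.9], 0.64)]
side 429.87505752312114 429.87505752312114 311.359425786906 196.74309662317827 array([[ 0.95598159, -0.18196506,  0.23019104,  0.34052509],
       [-0.29298788, -0.63483962,  0.71493829, -0.72783401],
       [ 0.0160406 , -0.75091102, -0.66020855,  0.85834841],
       [ 0.        ,  0.        ,  0.        ,  1.        ]])
square_lever [([243.2, 154.1], 0.49)] [([252.6, 152.0], 0.77)]
round_lever [([304.3, 274.5], 0.58)] [([311.4, 276.1], 0.56)]
square_lid [([278.9, 142.6], 0.65)] [([305.2, 139.5], 0.64)]
round_lid [([351.0, 267.3], 0.95)] [([384.9, 265.9], 0.92)]
0.9 [-2.55870381e+00 -1.82278077e+00 -6.97361269e-05] [0.17968106 0.5198422  0.23131564] [ 0.44785652  0.4276448  -0.47073964]
```

View pics/scene0.png

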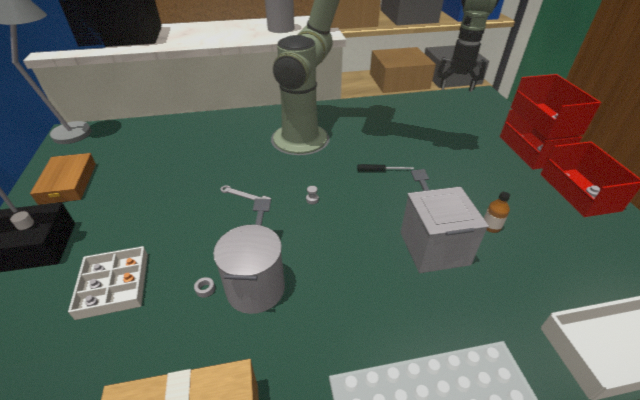

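View pics/side0.png

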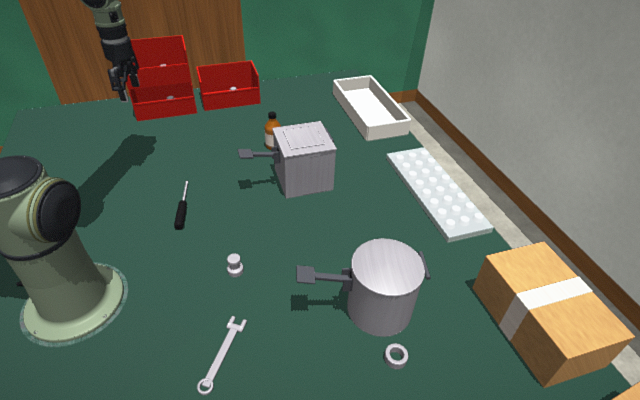

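```bash
cat > h.py <<'E'
import numpy as np
S=(373.8674,321.99976,197.513,np.array([[0.19246131,0.6559034,-0.72989682,1.2655267],[0.98129921,-0.12618337,0.14536031,-0.16113575],[0.00324148,-0.74422341,-0.66792291,0.81882602]]))
D=(429.87506,311.359426,196.7431,np.array([[0.95598159,-0.18196506,0.23019104,0.34052509],[-0.29298788,-0.63483962,0.71493829,-0.72783401],[0.0160406,-0.75091102,-0.66020855,0.85834841]]))
def at(c,p,z):
    f,cx,cy,T=c; d=T[:,:3]@np.array([(p[0]-cx)/f,(p[1]-cy)/f,1]); return T[:,3]+d*(z-T[2,3])/d[2]
E
python3 - <<'E'
from h import *
print("sq lever",at(S,(420.7,174.5),.135),at(D,(243.2,154.1),.135))
print("sq lid edge",at(S,(432.2,190.7),.15),at(D,(278.9,142.6),.15))
print("rd lever",at(S,(260.9,207.7),.135),at(D,(304.3,274.5),.135))
print("rd lid",at(S,(254.8,227),.15),at(D,(351,267.3),.15))
E
```

```text
sq lever [0.47360677 0.2925654  0.135     ] [0.45938757 0.28583915 0.135     ]
sq lid edge [0.56423771 0.28608046 0.15      ] [0.56661559 0.29314702 0.15      ]
rd lever [ 0.52734331 -0.17945234  0.135     ] [ 0.50546803 -0.17833326  0.135     ]
rd lid [ 0.6099848  -0.19881935  0.15      ] [ 0.60184158 -0.1990747   0.15      ]
```

The square bin is the one with its plate at about scene (420,174) and side (246,154). That puts the plate at about (0.467, 0.290), and the lid edge at x≈0.565 agrees with the given 98 mm. I'll move above it with the fingers shut and check.

```bash
python3 - <<'E'
from cell import *
from h import *
import cv2
print(at(D,(246,154),.135),at(S,(420,174),.135))
s=get_state(); grab()
movep([.467,.29,.19],s["eef_rot"])
s=get_state();print(s["clock"],s["position"],s["contact_force"],s["finger_gap"])
ims=[]
f=grab_frame("wrist");ims.append(f["img"])
print(f["fx"],f["cx"],f["cy"],f["T_tool_cam"])
for n in("square_lever",): print([(d["centre"],d["score"]) for d in tip_of("wrist",n)],[(d["centre"],d["score"]) for d in spot_in("wrist",n)])
g=grab_frame("side")["img"];ims.append(cv2.resize(g[70:230,160:416],(640,400),interpolation=cv2.INTER_CUBIC))
cv2.imwrite("pics/a.png",cv2.resize(np.hstack(ims),(800,250))[:,:,::-1])
cv2.imwrite("pics/w.png",ims[0][:,:,::-1])
E
```

```text
[0.46715641 0.28415437 0.135     ] [0.47097943 0.29144946 0.135     ]
3.05 [0.46648539 0.29080921 0.19017303] [-0.06255434 -0.03130645 -0.65398562] 0.0005655505954296527
309.70691628693146 322.8201711586601 200.09100998430068 [[ 9.99999882e-01 -4.69418464e-04  1.21505337e-04 -4.84354757e-04]
 [ 4.21289109e-04  9.65179867e-01  2.61586788e-01 -6.61749925e-02]
 [-2.40068173e-04 -2.61586706e-01  9.65179951e-01 -1.43252588e-01]
 [ 0.00000000e+00  0.00000000e+00  0.00000000e+00  1.00000000e+00]]
[([326.5, 219.0], 0.89)] [([327.2, 214.9], 0.87)]
```

View pics/a.png

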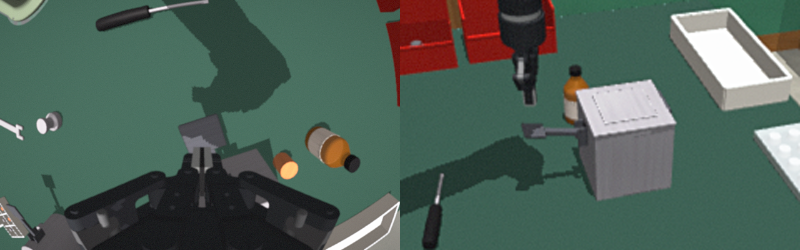

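View pics/w.png

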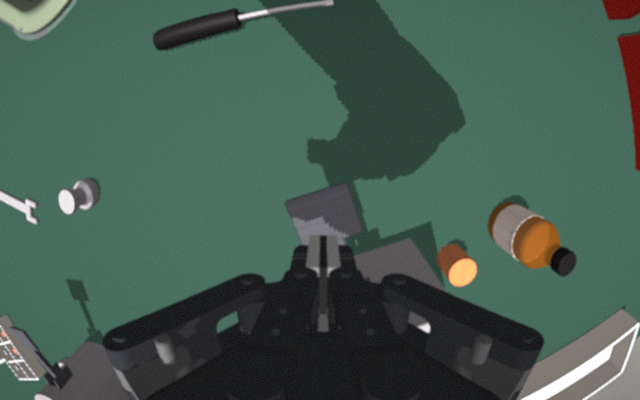

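The wrist view shows the plate at about (326,217), with its far corners at (287,202) and (347,183). The fingertips end near (323,238). Next I'll project the plate centre and corners.

```bash
python3 - <<'E'
from cell import *
from h import *
from scipy.spatial.transform import Rotation as R
s=get_state();f=grab_frame("wrist");T=f["T_tool_cam"]
Rt=R.from_rotvec(s["eef_rot"]).as_matrix()
def w(p,z):
    d=np.array([p[0]-f["cx"],p[1]-f["cy"]]);r=np.hypot(*d);t=r/f["fx"]
    v=Rt@T[:3,:3]@np.r_[np.sin(t)*d/r,np.cos(t)];o=Rt@T[:3,3]+s["position"];return o+v*(z-o[2])/v[2]
print("centre",w((326.5,219),.135))
for p in ((287,202),(347,183)):print(w(p,.1388))
print(w((362,230),.131))
E
```

```text
centre [0.46789904 0.29264735 0.135     ]
[0.44718262 0.27232852 0.1388    ]
[0.44788356 0.31335379 0.1388    ]
[0.4850972  0.31316924 0.131     ]
```

Centre (0.467, 0.2925), with the plate edges 41 x 38 mm apart, matches the given size, and the lever lies along +x. Pressing now.

```bash
python3 - <<'E'
from cell import *
import cv2,numpy as np
def p(t,c):
    s=get_state();print(t,c,round(s["clock"],2),s["position"].round(4) if hasattr(s["position"],"round") else s["position"],s["contact_force"])
X,Y=.467,.2925
move_l([X,Y,.15],.1);p("above","")
p("press",move_l([X,Y,.095],.05))
p("stop",move_l([X,Y,.083],.02,until_force=10))
a=grab_frame("side")["img"];b=grab_frame("scene")["img"]
cv2.imwrite("pics/p.png",np.hstack([cv2.resize(i,(400,300)) for i in (a[50:242,160:416],b[80:272,330:586])])[:,:,::-1])
sleep(2.6);p("held","")
E
```

```text
above  3.85 [0.467  0.2926 0.1501] [ 0.11310209 -0.08984313 -0.55969758]
press False 5.1 [0.4664 0.2927 0.0949] [-3.51422066  1.00599923  4.70320175]
stop True 5.6 [0.4676 0.2928 0.0867] [-1.91772404 -0.44729042  7.12982139]
held  8.3 [0.4676 0.2928 0.0867] [-1.34963375 -1.0247978   8.36812527]
```

View pics/p.png

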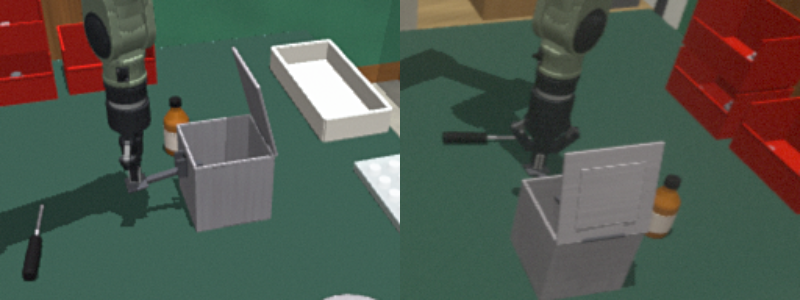

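The lid stands almost upright in both views, with the fingers on the plate at about (133,184) in the left crop. The lever is at its stop (z 0.0867, 8 N) and was held there for 2.7 s. Releasing.

```bash
python3 - <<'E'
from cell import *
import cv2,numpy as np
X,Y=.467,.2925
sleep(.3)
move_l([X,Y,.24],.08); sleep(2)
s=get_state();print(s["clock"],s["position"],s["contact_force"])
a=grab_frame("side")["img"];b=grab_frame("scene")["img"]
cv2.imwrite("pics/e.png",np.hstack([cv2.resize(i,(400,300)) for i in (a[50:338,100:484],b[80:368,200:584])])[:,:,::-1])
E
```

```text
12.675 [0.46701176 0.29249102 0.23998857] [0.0831303  0.45503081 0.12168306]
```

View pics/e.png

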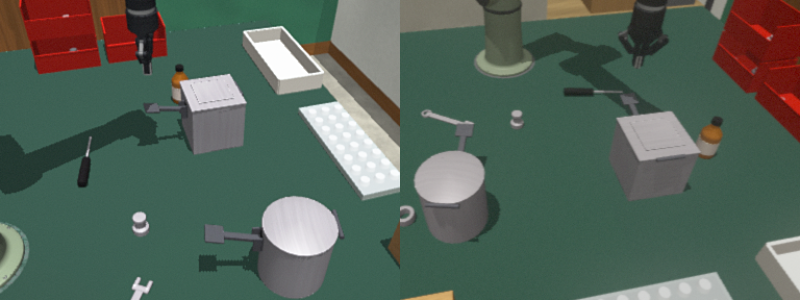

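Both lids are shut, the lever has risen (plate at about (150,107) in the left crop), and the gripper is clear.

```bash
python3 -c "
from cell import *
sign_off()"
```

```text
the job is handed in; nothing more can be done
```

I pressed the square bin's lever to its stop with the shut fingers and held it there for about 3 s at about 8 N. I then let go and handed the job in about 13 s into the 35 s allowed.

- **While held:** the fingertips were at z = 0.0867 m, against 0.086 m for fully down, and both camera views showed the lid almost upright. I did not measure the lid's angle.
- **At the end:** both camera views showed both lids shut and the square lever risen. The gripper was about 10 cm above the plate with no real contact force. The arm never went near the round bin.
- **Disagreements:** the first plate positions from the two fixed cameras differed by up to 14 mm. The wrist camera settled it at (0.467, 0.2925), and the plate's measured edges fitted the given size. The round lever was missed once by the detector, which did not matter here.

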